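Rack three slide rule case tubes into a pyramid

ROBOT

A 6-joint arm with a two-finger parallel gripper is mounted at the origin on the work surface. World frame = base frame: x ahead of the robot, y to its left, z up, the work surface at z = 0. Lengths are in m, angles in rad, forces in N, time in s.
With the tool pointing down it reaches from about 0.3 to 0.85 m from the base axis. Payload 4.2 kg.
Tool frame: the origin (TCP) lies midway between the tips of the shut fingers; the grasp point (between the pads) lies 19 mm behind it (pinch_z is the distance from the TCP to the grasp point, in m); x points along the fingers, y is the direction in which the jaws open and shut, and the axes are right-handed (so a half turn about x gives the same grasp; the last joint's range is limited). The gripper opens to 91 mm and grips with 3 to 60 N. Pads are 32 mm wide; open, the fingers measure 118 mm over their backs; the gripper's body (76 mm by 178 mm) begins 60 mm behind the grasp point.
Start: joints at [1.315, 0.32, 1.565, -0, 1.257, -0.02], TCP at [0.134, 0.559, 0.214] pointing down, gripper open.
Joint ranges: [-3.11, 3.11], [-0.84, 2.01], [0.21, 2.61], [-1.34, 4.49], [0.05, 2.63], [-2.56, 2.56]. Speed limits (rad/s): [2.57, 2.57, 3.14, 3.14, 3.14, 3.14].

INTERFACE

Orientations are given as a unit quaternion [x, y, z, w].
In Python, from workcell import get_obs, read_camera, job_done, pinch_z gives the robot as it stands.
- The arm moves only by the tool jog_arm, never from a script. Its argument "plan" is a list of rows, each an object with "dp": the shift along the tool's x, y, z in m, a list of three; "dr": the turn, a rotation vector about the tool's x, y, z in rad, a list of three; "fingers": the finger opening in m, from 0 to 0.0912. In form: [{"dp": [tx, ty, tz], "dr": [wx, wy, wz], "fingers": fingers}, ...]. A call has exactly 8 rows; each row is the pose to reach, as a shift and turn from the pose measured when the call began, along the tool's axes at that moment; what a row does not reach only later rows make up. A row lasts 1/8 s, in which the tool goes at most 62.5 mm and 10.7 degrees, less where a joint would pass 70% of its speed; a pose out of reach is approached as far as the arm can. A call with a gripper value outside its range is refused whole. The fingers move at their own pace and stop on an object; "newtons" is the grip in N (left out, the last holds). Time passes only in rows, so rows that repeat a pose let the fingers close, or fill a call up. It gives the time, the measured TCP pose, the force and the opening at its end, in the units of the state.
- get_obs(): the state, without advancing time (a new reading comes with each control period).
- read_camera(name): name is "scene" or "side" or "wrist"; returns a dict with "image" (400x640x3 uint8, red, green, blue), "depth" (400x640 float32, m along the optical axis (not along the pixel's ray), 0 where there is no reading), "mtx" (3x3 intrinsics, pixels), "R" (3x3) and "t" (3): a world point X has camera coordinates R X + t. Camera axes: x right, y down, z forward; pixel columns grow to the right and rows downward; lengths in m; the calibration is good to about 2 mm. The wrist camera is an equidistant fisheye: a pixel r from the principal point sees the ray r / f radians off the axis. A picture is of the moment at which its call begins.
- job_done(): hands the job in, once; it reports no verdict.
The state is a dict: "t": time; "joint_positions": joint angles; "qd": joint speeds; "joint_torque": joint torques, N m; "tcp_pos": TCP position; "eef_rot": TCP orientation; "ft_force": force on the tool from outside, world axes, zero at the start; "wrist_torque": the same for the moment, N m; "finger_gap": finger opening in m.
Only numpy, scipy, OpenCV 4.12 (cv2) and the standard library are available. Lean on these libraries where they do the work, as an engineer would, in place of code of your own. Each camera call takes 0.05 s, during which the arm holds its last target. There are 200 camera calls.

TASK

Build the little pyramid in the dark wooden cradle: first roll the case tube that lies loose on the bench over the low steel lip so that it sits beside the tube already there, then ease the tube waiting on the wooden ledge off sideways so that it settles in the gap on top of those two. The tubes should lie parallel with the cradle and about centred along its length, all at rest, and the other things on the bench are to be left where they are.

Things in the scene. Friction and masses are not known exactly. Their poses are not given: they have to be found in the camera images.
- cradle: fixed cradle: dark wood block 210 x 65 mm, 50 mm high (its top is the ledge), and a low steel lip rod joined to it by flat runners 4 mm high at x = +-100 mm. Origin: on the bench, below the middle of the block's upright face (the fence) that looks towards the lip. x: along fence, lip and tubes; y: level, from the fence into the block (block at y 0 to 65 mm, lip at y = -83 mm); z up
- lip (a point): middle of the top of the half-round lip rod, 8 mm wide, 4 mm high, 210 mm long, axes as the cradle. Between fence and lip two tubes fit on the bare bench with about 3 mm of play: centres near cradle y = -22 and -67 mm, z = 22 mm
- saddle (a point): where the centre of the top tube comes to rest in the gap: cradle x = 0, y = -45, z = 60 mm; axes as the cradle
- tube_row_center (a point): centre of the tube already in the cradle at the fence. The three case tubes are alike: plain polished slippery aluminium, 44 mm in diameter, 154 mm long with round ends (middle 110 mm straight), some 160 g, a dark band near one end; x axis along the tube, the frame turns as it rolls. They roll easily, with slight rolling resistance
- tube_bench_center (a point): centre of the like tube lying loose on the bench outside the lip (cradle y about -130 to -185 mm), up to 0.3 rad askew to the cradle; x axis along the tube
- tube_ledge_center (a point): centre of the like tube on the ledge (ledge surface at z = 50 mm, tube centre at cradle y = +30, z = 72 mm), parallel with the cradle, held from rolling by two half-round beads 1.5 mm high. Pushed level towards cradle -y it rolls over the near bead, off the edge onto the row tube and, once past its top (y = -22 mm), down into the gap by itself; x axis along the tube
- screwdriver: red-handled jeweller's screwdriver, 120 mm long, 12 mm high, lying on the bench; origin under its middle, x along it; bystander
- tweezers: brass tweezers 115 mm long, 8 mm high, lying on the bench; origin under the middle, x along them; bystander
- screw_jar: small glass jar with steel lid, 44 mm in diameter, 50 mm high; origin at the centre of its underside; bystander
- short_tube: short thin aluminium tube standing on end, 32 mm in diameter, 70 mm high; origin at the centre of its underside; bystander, not one of the case tubes
- loupe: black eyepiece loupe, 34 mm in diameter, 30 mm high; origin at the centre of its underside; bystander
There are look-alikes about, which are no part of the job. What is shaped like the part that bears tube_ledge_center but orange or red is not meant. Leave any green or purple look-alike of the part that bears tube_bench_center alone.

How it is judged:
By the outcome, as a careful person would: the job done as asked, in the order asked, and still so for the second after the job is handed in, with the robot touching nothing.
It also fails if it takes over 48 s, if anything falls off the work surface, if the arm or the gripper's body presses on something with over 40 N, if the wrist force passes 120 N, or if a joint passes its speed limit or range.

## Working session

There is one attempt and no reset: what is moved stays moved. The work goes in short steps, Python scripts to look and compute and a tool call to move; the robot and the scene stay as the last step left them, time stands still between calls to the robot, and variables do not carry over. Pictures are saved under pics/ and viewed, on a budget of 10 in all, crops included, one or two more only if the job needs it, and the job is handed in when it is done.

Besides the shell and the picture viewer there is one more tool, called in YAML: its name, and indented under it one key for each argument. jog_arm: Moves the arm, as the interface text tells. Its arguments: {"type":"object","properties":{"plan":{"type":"array"},"newtons":{"type":"number"}},"required":["plan"]}

```bash
ls; mkdir -p pics; python3 - <<'E'
from workcell import *
import cv2,numpy as np
o=get_obs()
for k in o: print(k,np.round(o[k],3))
print(pinch_z)
for n in ("scene","side"):
    c=read_camera(n); np.savez(f"pics/{n}0.npz",**c)
    cv2.imwrite(f"pics/{n}0.png",c["image"][:,:,::-1])
    print(n,c["mtx"],c["R"],c["t"])
E
```

```text
pics
t 0.0
joint_positions [ 1.315  0.32   1.566  0.     1.257 -0.02 ]
qd [ 0.    -0.    -0.002  0.     0.     0.001]
joint_torque [ -0.    -41.244 -23.198   0.073   0.045  -0.   ]
tcp_pos [0.134 0.559 0.213]
eef_rot [ 0.083  0.702 -0.084  0.702]
ft_force [-0.402 -0.348  0.462]
wrist_torque [-0.035 -0.005  0.031]
finger_gap 0.091
0.0188
scene [[373.05013107   0.         310.86835598]
 [  0.         373.05013107 201.10385476]
 [  0.           0.           1.        ]] [[ 0.58239853  0.81267544 -0.01925025]
 [ 0.51699725 -0.38856941 -0.76271073]
 [-0.62731634  0.43424928 -0.64645323]] [-0.38304583 -0.20737255  1.27282881]
side [[500.40466767   0.         320.58664   ]
 [  0.         500.40466767 197.65441917]
 [  0.           0.           1.        ]] [[ 0.82678938 -0.56236342  0.01291131]
 [-0.33239475 -0.50694787 -0.79530974]
 [ 0.45379847  0.653262   -0.60606576]] [-0.42605494  0.28088574  0.97490247]
```

View pics/scene0.png

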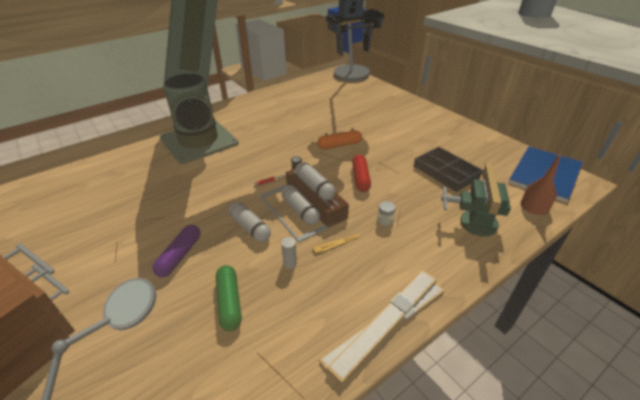

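View pics/side0.png

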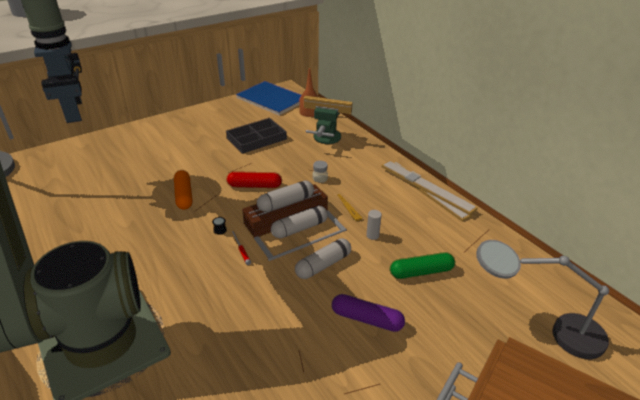

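Scene view: the cradle block is at about (318,193), with the ledge tube on it at (316,181). The row tube is at (300,205), the bench tube at (250,222) and the lip at about (282,225). The bystanders are the jar (387,213), short tube (289,252), tweezers (336,243), screwdriver (265,182) and loupe (297,162). The side view agrees, with the bench tube at (324,258). Next I'll fuse the depth into a cloud and measure.

```bash
cat > h.py <<'E'
import numpy as np,cv2
def cloud(c):
    d=c["depth"]; v,u=np.mgrid[:400,:640]; K=c["mtx"]
    P=np.stack([(u-K[0,2])/K[0,0]*d,(v-K[1,2])/K[1,1]*d,d],-1)
    return (P-c["t"])@c["R"]
def proj(c,X):
    p=(c["R"]@np.asarray(X,float)+c["t"]); p=c["mtx"]@p; return p[:2]/p[2]
E
python3 - <<'E'
from h import *
S={n:dict(np.load(f"pics/{n}0.npz")) for n in("scene","side")}
cl={n:cloud(S[n]) for n in S}
def med(n,u,v): return np.round(np.median(cl[n][v-1:v+2,u-1:u+2].reshape(-1,3),0),3)
for n,pts in dict(scene=dict(ledge=(316,181),row=(300,205),bench=(250,222),jar=(387,206),short=(289,241),twz=(336,243),scd=(265,182),loupe=(297,160),red=(361,172)),
 side=dict(ledge=(287,196),row=(300,221),bench=(324,258),jar=(320,166),short=(374,214),twz=(350,208),scd=(245,255),loupe=(219,222),red=(254,179))).items():
    for k,p in pts.items(): print(n,k,med(n,*p))
# top view 0.5 px/mm... 600x600mm window around the row tube
c0=med("scene",300,205)[:2]; print(c0)
im=np.zeros((560,800,3),np.uint8); 
hh=np.full((560,800),-1.)
for n in("side","scene"):
    P=cl[n].reshape(-1,3); col=S[n]["image"].reshape(-1,3)[:,::-1]
    ok=(S[n]["depth"].ravel()>0)&(P[:,2]<.13)
    a=np.round(400+(P[:,0]-c0[0])*1500).astype(int); b=np.round(280-(P[:,1]-c0[1])*1500).astype(int)
    ok&=(a>2)&(a<797)&(b>2)&(b<557)
    for i in np.flatnonzero(ok)[np.argsort(P[ok,2])]:
        if P[i,2]>=hh[b[i],a[i]]-.003:
            im[b[i]-1:b[i]+2,a[i]-1:a[i]+2]=col[i]; hh[b[i]-1:b[i]+2,a[i]-1:a[i]+2]=P[i,2]
cv2.imwrite("pics/top0.png",im)
E
```

```text
scene ledge [0.523 0.115 0.09 ]
scene row [0.524 0.062 0.04 ]
scene bench [ 0.505 -0.07   0.04 ]
scene jar [0.666 0.227 0.049]
scene short [ 0.637 -0.042  0.069]
scene twz [0.657 0.075 0.004]
scene scd [0.347 0.06  0.005]
scene loupe [0.339 0.177 0.029]
scene red [0.514 0.278 0.042]
side ledge [0.49  0.109 0.085]
side row [0.493 0.059 0.037]
side bench [ 0.47  -0.08   0.038]
side jar [0.658 0.214 0.051]
side short [ 0.635 -0.049  0.07 ]
side twz [0.652 0.065 0.005]
side scd [0.339 0.051 0.013]
side loupe [0.331 0.171 0.031]
side red [0.486 0.279 0.037]
[0.524 0.062]
```

View pics/top0.png

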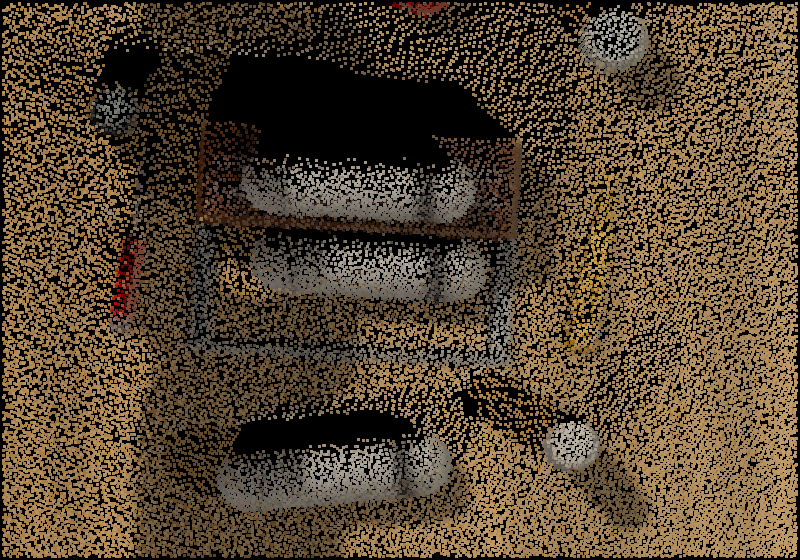

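The fused top view shows the block edge running from (200,222) to (515,238), so yaw is about -0.05. The lip runs from (200,348) to (505,365), and the bench tube from (220,495) to (450,455), tilted the other way. The short tube at (572,445) is near the bench tube's end.

```bash
cat >> h.py <<'E'
from scipy.optimize import least_squares
def tube(P,x0,z):
    """capsule axis (x,y,yaw) from surface points, r=22, half straight 55"""
    P=P[(np.hypot(P[:,0]-x0[0],P[:,1]-x0[1])<.1)]
    def f(q,P=P):
        u=np.array([np.cos(q[2]),np.sin(q[2]),0]); d=P-[q[0],q[1],z+q[3]]
        s=np.clip(d@u,-.055,.055); return np.linalg.norm(d-s[:,None]*u,axis=1)-.022
    q=np.array([*x0,0.]); 
    for tol in(.02,.01,.005):
        m=np.abs(f(q))<tol; r=least_squares(lambda p:f(p,P[m]),q,loss="soft_l1",f_scale=.002); q=r.x
    return np.round(q,4),m.sum(),round(float(np.std(f(q,P[m]))),4)
def pts(*cs):
    return np.vstack([cloud(c)[(c["depth"]>0)] for c in cs])
E
python3 - <<'E'
from h import *
S={n:dict(np.load(f"pics/{n}0.npz")) for n in("scene","side")}
for n,cs in dict(scene=[S["scene"]],side=[S["side"]],both=list(S.values())).items():
    P=pts(*cs); b=P[np.hypot(P[:,0]-.5,P[:,1]+.1)<.3]; b=b[b[:,2]<.003]; print(n,"bench z",np.median(b[:,2]).round(4))
    for k,x0,z,lo in(("ledge",(.5,.115,-.05),.072,.056),("row",(.51,.07,-.05),.022,.008),("bench",(.48,-.06,.1),.022,.008)):
        Q=P[(P[:,2]>lo)&(P[:,2]<z+.03)]
        print(n,k,tube(Q,x0,z))
# cradle: points
a=-.05
for n,c in S.items():
    P=cloud(c); im=c["image"].astype(int)
    R=np.array([[np.cos(a),np.sin(a)],[-np.sin(a),np.cos(a)]])
    q=(P[...,:2]-[.5,.08])@R.T; z=P[...,2]
    brown=(im[...,0]-im[...,2]>25)&(np.abs(q[...,0])<.14)&(q[...,1]>-.03)&(q[...,1]<.12)&(c["depth"]>0)
    blk=brown&(z>.025)&(z<.055)
    Q=q[blk]; print(n,"block x pct",np.percentile(Q[:,0],[.5,2,98,99.5]).round(4),"y",np.percentile(Q[:,1],[1,3,50]).round(4))
    face=brown&(z>.015)&(z<.042)&(np.abs(q[...,0])<.1)&(q[...,1]<.04); F=q[face]
    if len(F)>20: print("face fit",np.polyfit(F[:,0],F[:,1],1).round(4),len(F))
    lip=(z>.0015)&(z<.008)&(q[...,1]>-.095)&(q[...,1]<-.06)&(np.abs(q[...,0])<.09)&(np.ptp(im,axis=2)<45)
    L=q[lip]; 
    if len(L)>20: print("lip fit",np.polyfit(L[:,0],L[:,1],1).round(4),len(L))
for n,r in(("short",(.637,-.045,.06)),("jar",(.662,.22,.045))):
    for c in S.values():
        P=pts(c); m=(np.hypot(P[:,0]-r[0],P[:,1]-r[1])<.04)&(P[:,2]>r[2]); print(n,P[m].min(0).round(3),P[m].max(0).round(3))
E
```

```text
scene bench z -0.0012
scene ledge (array([ 0.4959,  0.1266, -0.0547, -0.0013]), np.int64(746), 0.0011)
scene row (array([ 0.5027,  0.0744, -0.0582, -0.0007]), np.int64(868), 0.0016)
scene bench (array([ 0.4799, -0.0642,  0.0891, -0.0013]), np.int64(843), 0.001)
side bench z 0.0
side ledge (array([ 4.955e-01,  1.275e-01, -5.800e-02,  4.000e-04]), np.int64(961), 0.0017)
side row (array([ 0.5015,  0.0758, -0.0581,  0.0013]), np.int64(1131), 0.0022)
side bench (array([ 4.792e-01, -6.340e-02,  8.790e-02,  1.000e-04]), np.int64(1131), 0.0015)
both bench z -0.0006
both ledge (array([ 0.4956,  0.1271, -0.0586, -0.0005]), np.int64(1706), 0.0016)
both row (array([ 5.021e-01,  7.510e-02, -6.020e-02,  3.000e-04]), np.int64(1988), 0.002)
both bench (array([ 0.4794, -0.0638,  0.0857, -0.0005]), np.int64(1973), 0.0014)
scene block x pct [-0.1096 -0.1045  0.1     0.1006] y [0.0146 0.0154 0.0272]
face fit [0.0915 0.0085] 259
lip fit [ 0.0036 -0.068 ] 84
side block x pct [-0.1126 -0.112   0.0954  0.0972] y [0.0141 0.0149 0.0215]
face fit [-0.0055  0.0174] 302
lip fit [-0.0034 -0.0681] 160
short [ 0.623 -0.063  0.06 ] [ 0.655 -0.032  0.072]
short [ 0.621 -0.065  0.06 ] [ 0.652 -0.034  0.073]
jar [0.648 0.204 0.045] [0.687 0.244 0.051]
jar [0.643 0.2   0.045] [0.683 0.244 0.054]
```

```bash
cat >> h.py <<'E'
from scipy.spatial.transform import Rotation as Ro
O=np.array([.4953,.0960,0]); A=-.055
C=np.array([[np.cos(A),-np.sin(A),0],[np.sin(A),np.cos(A),0],[0,0,1]])
def go(o,c,sgn=1,tilt=0):
    """shift & turn to put TCP at cradle point c, tool x down, tool y along sgn*cradle x"""
    T=Ro.from_quat(o["eef_rot"]).as_matrix(); t=np.array(o["tcp_pos"])
    x=np.array([0,0,-1.]); y=C[:,0]*sgn; G=np.stack([x,y,np.cross(x,y)],1)
    print("t",o["t"],"cradle tcp",(C.T@(t-O)).round(4),"F",np.round(o["ft_force"],1))
    print("dp",(T.T@(O+C@np.array(c)-t)).round(4),"dr",Ro.from_matrix(T.T@G).as_rotvec().round(4))
    print("tool axes in cradle\n",(C.T@T).round(3))
E
python3 - <<'E'
from h import *; from workcell import *
o=get_obs()
for s in(1,-1): go(o,[-.005,-.228,.20],s)
E
```

```text
t 0.1 cradle tcp [-0.386   0.4421  0.2132] F [ 0.3  0.1 -0. ]
dp [ 0.0141 -0.5907  0.4953] dr [1.39e+00 1.10e-03 1.30e-03]
tool axes in cradle
 [[-0.     0.18   0.984]
 [-0.002  0.984 -0.18 ]
 [-1.    -0.002 -0.   ]]
t 0.1 cradle tcp [-0.386   0.4421  0.2132] F [ 0.3  0.1 -0. ]
dp [ 0.0141 -0.5907  0.4953] dr [-1.7516e+00 -1.4000e-03  1.1000e-03]
tool axes in cradle
 [[-0.     0.18   0.984]
 [-0.002  0.984 -0.18 ]
 [-1.    -0.002 -0.   ]]
```

jog_arm:
  plan:
    - {"dp":[0,-0.05,0.042],"dr":[0.12,0,0],"fingers":0.07}
    - {"dp":[0,-0.1,0.084],"dr":[0.24,0,0],"fingers":0.07}
    - {"dp":[0,-0.145,0.122],"dr":[0.36,0,0],"fingers":0.07}
    - {"dp":[0,-0.19,0.16],"dr":[0.48,0,0],"fingers":0.07}
    - {"dp":[0,-0.235,0.197],"dr":[0.6,0,0],"fingers":0.07}
    - {"dp":[0,-0.28,0.235],"dr":[0.72,0,0],"fingers":0.07}
    - {"dp":[0,-0.325,0.272],"dr":[0.84,0,0],"fingers":0.07}
    - {"dp":[0,-0.37,0.31],"dr":[0.96,0,0],"fingers":0.07}

```text
t: 1.1
tcp_pos: [0.3495, 0.1247, 0.2138]
eef_rot: [0.399, 0.583, -0.399, 0.584]
ft_force: [1.0, 0.4, 0.6]
finger_gap: 0.0698
```

```bash
python3 - <<'E'
from h import *; from workcell import *
o=get_obs(); go(o,[-.005,-.228,.15]); print(np.round(o["joint_positions"],2))
E
```

```text
t 1.1 cradle tcp [-0.1471  0.0206  0.2138] F [1.  0.4 0.6]
dp [0.0641 0.0266 0.2851] dr [4.263e-01 1.300e-03 2.000e-04]
tool axes in cradle
 [[ 0.     0.91   0.414]
 [-0.001  0.414 -0.91 ]
 [-1.    -0.     0.001]]
[ 0.31 -0.01  1.97 -0.    1.18 -0.06]
```

jog_arm:
  plan:
    - {"dp":[0,0.004,0.045],"dr":[0.1,0,0],"fingers":0.07}
    - {"dp":[0,0.008,0.09],"dr":[0.2,0,0],"fingers":0.07}
    - {"dp":[0,0.013,0.135],"dr":[0.3,0,0],"fingers":0.07}
    - {"dp":[0,0.017,0.18],"dr":[0.4,0,0],"fingers":0.07}
    - {"dp":[0,0.021,0.225],"dr":[0.427,0,0],"fingers":0.07}
    - {"dp":[0.02,0.025,0.27],"dr":[0.427,0,0],"fingers":0.07}
    - {"dp":[0.06,0.027,0.285],"dr":[0.427,0,0],"fingers":0.07}
    - {"dp":[0.1,0.027,0.285],"dr":[0.427,0,0],"fingers":0.07}

```text
t: 2.1
tcp_pos: [0.4786, -0.1325, 0.1128]
eef_rot: [-0.514, -0.485, 0.514, -0.486]
ft_force: [-0.2, -0.7, -0.3]
finger_gap: 0.0701
```

```bash
python3 - <<'E'
from h import *; from workcell import *
o=get_obs(); go(o,[-.005,-.228,.012]); print(np.round(o["joint_positions"],2))
c=read_camera("side"); cv2.imwrite("pics/s1.png",cv2.resize(c["image"][100:350,180:480,::-1],None,fx=2,fy=2))
E
```

```text
t 2.1 cradle tcp [-0.0041 -0.2291  0.1128] F [-0.2 -0.7 -0.3]
dp [ 0.1008 -0.001  -0.0012] dr [-0.0026  0.0015 -0.0007]
tool axes in cradle
 [[ 0.001  1.    -0.003]
 [-0.002 -0.003 -1.   ]
 [-1.     0.001  0.002]]
[-0.29  0.29  1.89 -0.    0.96 -0.23]
```

View pics/s1.png

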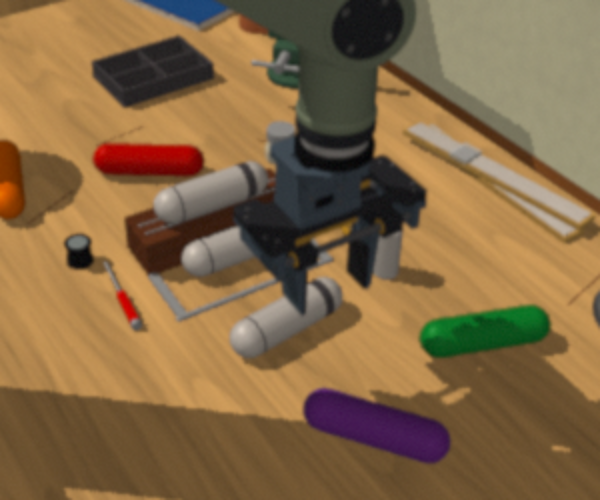

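The hand hangs just outside the bench tube (tube at about (285,318) in the crop, fingers at (290,290) and (360,265)). I'll check that the purple and green look-alikes are clear of the descent.

```bash
python3 - <<'E'
from h import *
c=dict(np.load("pics/scene0.npz")); P=cloud(c); q=(P-O)@C
m=(P[...,2]>.006)&(q[...,1]<-.16)&(q[...,1]>-.35)&(np.abs(q[...,0])<.25)
im=c["image"][m].astype(int); Q=q[m]
p=(im[:,2]>im[:,1]+25); print("purple",Q[p].min(0).round(3),Q[p].max(0).round(3))
r=(~p)&(Q[:,1]<-.2); print("other",Q[r].shape,Q[r].min(0).round(3) if r.any() else "", Q[r].max(0).round(3) if r.any() else "")
print("in footprint",(m&(np.abs(q[...,0])<.06)&(q[...,1]<-.195)).sum())
E
```

```text
purple [-0.004 -0.35   0.028] [ 0.021 -0.321  0.042]
other (1904, 3) [-0.057 -0.35   0.008] [ 0.249 -0.254  0.046]
in footprint 625
```

```bash
python3 - <<'E'
from h import *
for n in("scene","side"):
  c=dict(np.load(f"pics/{n}0.npz")); P=cloud(c); q=(P-O)@C
  for lo,hi in((-.15,-.1),(-.1,-.06),(-.06,-.03),(-.03,0),(0,.03),(.03,.06),(.06,.1),(.1,.2)):
    m=(P[...,2]>.008)&(q[...,1]<-.2)&(q[...,1]>-.35)&(q[...,0]>lo)&(q[...,0]<hi)&(c["depth"]>0)
    if m.any(): print(n,lo,hi,q[m][:,1].max().round(3),c["image"][m][q[m][:,1].argmax()])
E
```

```text
scene -0.06 -0.03 -0.275 [86 67 62]
scene -0.03 0 -0.281 [87 69 64]
scene 0 0.03 -0.317 [73 52 66]
scene 0.1 0.2 -0.254 [111 113  69]
side -0.1 -0.06 -0.283 [69 46 46]
side -0.06 -0.03 -0.279 [74 53 44]
side -0.03 0 -0.296 [66 43 44]
side 0 0.03 -0.334 [113  83  59]
side 0.06 0.1 -0.268 [49 93 35]
side 0.1 0.2 -0.257 [107 107  53]
```

jog_arm:
  plan:
    - {"dp":[0.03,0,0],"dr":[0,0,0],"fingers":0.07}
    - {"dp":[0.06,0,0],"dr":[0,0,0],"fingers":0.07}
    - {"dp":[0.085,0,0],"dr":[0,0,0],"fingers":0.07}
    - {"dp":[0.1,0,0],"dr":[0,0,0],"fingers":0.07}
    - {"dp":[0.1,0,-0.003],"dr":[0,0,0],"fingers":0.07}
    - {"dp":[0.1,0,-0.008],"dr":[0,0,0],"fingers":0.07}
    - {"dp":[0.1,0,-0.014],"dr":[0,0,0],"fingers":0.07}
    - {"dp":[0.1,0,-0.02],"dr":[0,0,0],"fingers":0.07}

```text
t: 3.15
tcp_pos: [0.4749, -0.1102, 0.0084]
eef_rot: [-0.512, -0.488, 0.516, -0.483]
ft_force: [-0.0, -0.1, -0.0]
finger_gap: 0.0698
```

```bash
cat > look.py <<'E'
import sys; from h import *; from workcell import *
o=get_obs(); go(o,[-.005,-.105,.012])
cs=[read_camera(n) for n in("scene","side")]
def rep(name,xc,z,lo):
  for n,c in zip(("scene","side"),cs):
    P=pts(c); Q=P[(P[:,2]>lo)&(P[:,2]<z+.027)]; x0=O+C@np.array([*xc,0])
    try:
        q,m,s=tube(Q,(x0[0],x0[1],A),z); print(name,n,"cradle",(C.T@(np.array([*q[:2],z+q[3]])-O)).round(4),"yaw",round(q[2]-A,3),m,s)
    except Exception as e: print(name,n,"none")
if __name__=="__main__":
  rep("bench",(-.005,float(sys.argv[1])),.022,.008)
  rep("row",(.005,-.022),.022,.008)
  rep("ledge",(0,float(sys.argv[2])),float(sys.argv[3]),float(sys.argv[3])-.014)
E
python3 look.py -.155 .03 .072
```

```text
t 3.15 cradle tcp [-0.0091 -0.207   0.0084] F [-0.  -0.1 -0. ]
dp [-0.0035  0.0039 -0.102 ] dr [-0.0018 -0.001   0.0092]
tool axes in cradle
 [[-0.009  1.    -0.002]
 [ 0.001 -0.002 -1.   ]
 [-1.    -0.009 -0.001]]
bench scene cradle [-0.0065 -0.1606  0.0209] yaw 0.139 435 0.001
bench side cradle [-0.0069 -0.16    0.0223] yaw 0.145 322 0.0015
row scene cradle [ 0.0086 -0.0211  0.0211] yaw -0.0 860 0.0016
row side cradle [ 0.0059 -0.0187  0.0234] yaw 0.01 837 0.0024
ledge scene cradle [-0.0008  0.0306  0.0708] yaw -0.004 750 0.001
ledge side cradle [-0.0011  0.0313  0.0722] yaw 0.001 966 0.0017
```

jog_arm:
  plan:
    - {"dp":[-0.003,0.002,-0.004],"dr":[0,0,0.009],"fingers":0.07}
    - {"dp":[-0.003,0.002,-0.008],"dr":[0,0,0.009],"fingers":0.07}
    - {"dp":[-0.003,0.002,-0.012],"dr":[0,0,0.009],"fingers":0.07}
    - {"dp":[-0.003,0.002,-0.016],"dr":[0,0,0.009],"fingers":0.07}
    - {"dp":[-0.003,0.002,-0.02],"dr":[0,0,0.009],"fingers":0.07}
    - {"dp":[-0.003,0.002,-0.024],"dr":[0,0,0.009],"fingers":0.07}
    - {"dp":[-0.003,0.002,-0.028],"dr":[0,0,0.009],"fingers":0.07}
    - {"dp":[-0.003,0.002,-0.032],"dr":[0,0,0.009],"fingers":0.07}

```text
t: 4.25
tcp_pos: [0.4784, -0.0779, 0.0112]
eef_rot: [0.514, 0.486, -0.514, 0.485]
ft_force: [-0.1, -0.3, 0.0]
finger_gap: 0.0703
```

```bash
python3 look.py -.135 .03 .072
```

```text
t 4.25 cradle tcp [-0.0073 -0.1746  0.0112] F [-0.1 -0.3  0. ]
dp [-0.0007  0.0022 -0.0696] dr [-0.0011 -0.0012  0.0009]
tool axes in cradle
 [[-0.001  1.    -0.001]
 [ 0.001 -0.001 -1.   ]
 [-1.    -0.001 -0.001]]
bench scene cradle [-0.0109 -0.1304  0.0208] yaw 0.135 395 0.0011
bench side cradle [-0.0115 -0.1284  0.0221] yaw 0.138 415 0.0015
row scene cradle [ 0.0088 -0.0211  0.0212] yaw -0.001 866 0.0016
row side cradle [-0.0266 -0.0175  0.0241] yaw 0.008 600 0.0025
ledge scene cradle [-0.0009  0.0305  0.0707] yaw -0.001 745 0.0011
ledge side cradle [-0.0011  0.0313  0.0723] yaw -0.002 934 0.0017
```

jog_arm:
  plan:
    - {"dp":[0,0,-0.004],"dr":[0,0,0],"fingers":0.07}
    - {"dp":[0,0,-0.009],"dr":[0,0,0],"fingers":0.07}
    - {"dp":[0,0,-0.013],"dr":[0,0,0],"fingers":0.07}
    - {"dp":[0,0,-0.018],"dr":[0,0,0],"fingers":0.07}
    - {"dp":[0,0,-0.023],"dr":[0,0,0],"fingers":0.07}
    - {"dp":[0,0,-0.028],"dr":[0,0,0],"fingers":0.07}
    - {"dp":[0,0,-0.033],"dr":[0,0,0],"fingers":0.07}
    - {"dp":[0,0,-0.037],"dr":[0,0,0],"fingers":0.07}

```text
t: 5.35
tcp_pos: [0.4805, -0.0406, 0.0112]
eef_rot: [0.514, 0.487, -0.514, 0.485]
ft_force: [0.4, -0.6, -0.3]
finger_gap: 0.0697
```

```bash
python3 look.py -.098 .03 .072
```

```text
t 5.35 cradle tcp [-0.0073 -0.1372  0.0112] F [ 0.4 -0.6 -0.3]
dp [-0.0007  0.0023 -0.0322] dr [-0.0004 -0.0012  0.001 ]
tool axes in cradle
 [[-0.001  1.    -0.   ]
 [ 0.001 -0.    -1.   ]
 [-1.    -0.001 -0.001]]
bench scene cradle [-0.0145 -0.0982  0.0207] yaw 0.033 344 0.0012
bench side cradle [-0.0148 -0.0971  0.0223] yaw 0.033 529 0.0016
row scene cradle [ 0.0088 -0.021   0.021 ] yaw 0.0 860 0.0016
row side cradle [-0.0097 -0.0141  0.0263] yaw 0.014 227 0.0028
ledge scene cradle [-0.0009  0.0306  0.0707] yaw -0.003 750 0.0011
ledge side cradle [-0.0011  0.0314  0.0723] yaw -0.001 684 0.0016
```

jog_arm:
  plan:
    - {"dp":[0,0,-0.004],"dr":[0,0,0],"fingers":0.07}
    - {"dp":[0,0,-0.008],"dr":[0,0,0],"fingers":0.07}
    - {"dp":[0,0,-0.011],"dr":[0,0,0],"fingers":0.07}
    - {"dp":[0,0,-0.014],"dr":[0,0,0],"fingers":0.07}
    - {"dp":[0,0,-0.017],"dr":[0,0,0],"fingers":0.07}
    - {"dp":[0,0,-0.02],"dr":[0,0,0],"fingers":0.07}
    - {"dp":[0,0,-0.024],"dr":[0,0,0],"fingers":0.07}
    - {"dp":[0,0,-0.028],"dr":[0,0,0],"fingers":0.07}

```text
t: 6.45
tcp_pos: [0.482, -0.0121, 0.0112]
eef_rot: [0.514, 0.487, -0.514, 0.485]
ft_force: [1.4, 0.3, -0.0]
finger_gap: 0.0698
```

```bash
python3 look.py -.067 .03 .072
```

```text
t 6.45 cradle tcp [-0.0073 -0.1087  0.0112] F [ 1.4  0.3 -0. ]
dp [-0.0008  0.0023 -0.0037] dr [-0.0003 -0.0015  0.0011]
tool axes in cradle
 [[-0.001  1.    -0.   ]
 [ 0.001 -0.    -1.   ]
 [-1.    -0.001 -0.001]]
bench scene cradle [-0.0136 -0.0652  0.0211] yaw 0.013 396 0.0017
bench side cradle [-0.0149 -0.0646  0.022 ] yaw -0.002 512 0.0016
row scene cradle [ 0.0085 -0.0192  0.0211] yaw -0.039 658 0.0018
row side cradle [-0.0139 -0.0386  0.0233] yaw -0.52 209 0.0024
ledge scene cradle [-0.0009  0.0305  0.0706] yaw 0.0 749 0.001
ledge side cradle [-0.0011  0.0316  0.0722] yaw 0.003 515 0.0017
```

Tube 2 is over the lip and parallel, at y ≈ -0.066. It has drifted to x ≈ -0.0145, so I'll nudge it by its left end with closed fingers.

jog_arm:
  plan:
    - {"dp":[-0.025,0,0.006],"dr":[0,0,0],"fingers":0.07}
    - {"dp":[-0.07,0,0.006],"dr":[0,0,0],"fingers":0.03}
    - {"dp":[-0.07,-0.045,-0.01],"dr":[0,0,0],"fingers":0.0}
    - {"dp":[-0.07,-0.09,-0.03],"dr":[0,0,0],"fingers":0.0}
    - {"dp":[-0.07,-0.12,-0.042],"dr":[0,0,0],"fingers":0.0}
    - {"dp":[-0.06,-0.12,-0.042],"dr":[0,0,0],"fingers":0.0}
    - {"dp":[-0.035,-0.12,-0.042],"dr":[0,0,0],"fingers":0.0}
    - {"dp":[-0.01,-0.12,-0.042],"dr":[0,0,0],"fingers":0.0}

```text
t: 7.55
tcp_pos: [0.3663, 0.0362, 0.0208]
eef_rot: [0.514, 0.486, -0.513, 0.486]
ft_force: [1.1, -0.7, -0.4]
finger_gap: 0.003
```

```bash
sed -i 's/\[-.005,-.105,.012\]/[-.0905,-.067,.018]/' look.py; python3 look.py -.067 .03 .072
python3 - <<'E'
from h import *; from workcell import *
c=read_camera("scene"); cv2.imwrite("pics/c2.png",cv2.resize(c["image"][120:270,200:420,::-1],None,fx=3,fy=3,interpolation=2))
E
```

```text
t 7.55 cradle tcp [-0.1255 -0.0668  0.0208] F [ 1.1 -0.7 -0.4]
dp [0.0029 0.035  0.0003] dr [ 0.0001 -0.0017 -0.0016]
tool axes in cradle
 [[ 0.002  1.     0.   ]
 [ 0.002  0.    -1.   ]
 [-1.     0.002 -0.002]]
bench scene cradle [-0.0136 -0.0648  0.021 ] yaw 0.001 832 0.0015
bench side cradle [-0.0145 -0.064   0.0225] yaw 0.009 1126 0.0019
row scene cradle [ 0.0088 -0.0203  0.0211] yaw -0.007 805 0.0016
row side cradle [ 0.0089 -0.0186  0.0236] yaw 0.012 651 0.0023
ledge scene cradle [-0.001   0.0307  0.0707] yaw -0.003 747 0.0011
ledge side cradle [-0.002   0.0311  0.0723] yaw 0.006 536 0.0016
```

View pics/c2.png

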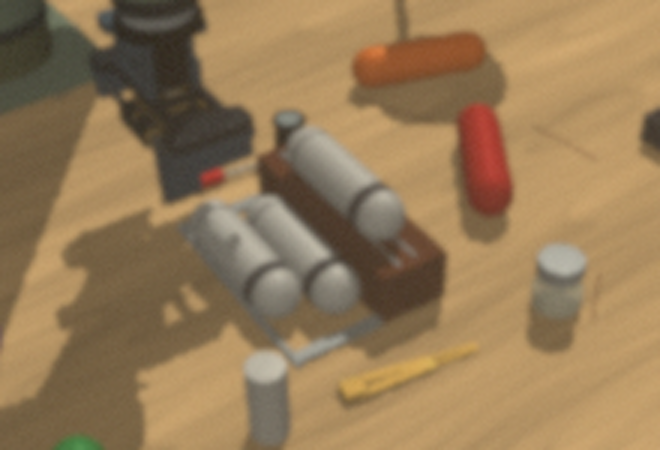

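Picture: both lower tubes are seated between lip and fence, tube 2 from (215,215) to (275,290) and staggered left. The closed fingers at (190,180) are off its left end and clear of the screwdriver. I'll push it gently in +x.

jog_arm:
  plan:
    - {"dp":[0.001,0.01,0],"dr":[0,0,0],"fingers":0.0}
    - {"dp":[0.001,0.016,0],"dr":[0,0,0],"fingers":0.0}
    - {"dp":[0.001,0.019,0],"dr":[0,0,0],"fingers":0.0}
    - {"dp":[0.001,0.022,0],"dr":[0,0,0],"fingers":0.0}
    - {"dp":[0.001,0.025,0],"dr":[0,0,0],"fingers":0.0}
    - {"dp":[0.001,0.028,0],"dr":[0,0,0],"fingers":0.0}
    - {"dp":[0.001,0.031,0],"dr":[0,0,0],"fingers":0.0}
    - {"dp":[0.001,0.034,0],"dr":[0,0,0],"fingers":0.0}

```text
t: 8.7
tcp_pos: [0.3984, 0.0342, 0.0194]
eef_rot: [-0.513, -0.487, 0.514, -0.485]
ft_force: [-1.7, 0.5, 1.0]
finger_gap: -0.0
```

```bash
python3 look.py -.067 .03 .072
```

```text
t 8.7 cradle tcp [-0.0933 -0.067   0.0194] F [-1.7  0.5  1. ]
dp [0.0014 0.0028 0.    ] dr [-0.0002 -0.001   0.0039]
tool axes in cradle
 [[-0.004  1.    -0.   ]
 [ 0.001 -0.    -1.   ]
 [-1.    -0.004 -0.001]]
bench scene cradle [-0.0068 -0.0649  0.021 ] yaw 0.0 862 0.0016
bench side cradle [-0.0052 -0.0641  0.0226] yaw 0.007 1056 0.002
row scene cradle [ 0.009  -0.0204  0.0212] yaw -0.003 798 0.0016
row side cradle [ 0.0239 -0.0185  0.0237] yaw 0.034 458 0.0023
ledge scene cradle [-0.0011  0.0306  0.0707] yaw -0.004 749 0.0011
ledge side cradle [-0.0028  0.0311  0.0723] yaw -0.005 271 0.0016
```

jog_arm:
  plan:
    - {"dp":[0,0.002,0],"dr":[0,0,0],"fingers":0.0}
    - {"dp":[0,0.004,0],"dr":[0,0,0],"fingers":0.0}
    - {"dp":[0,0.006,0],"dr":[0,0,0],"fingers":0.0}
    - {"dp":[0,0.007,0],"dr":[0,0,0],"fingers":0.0}
    - {"dp":[0,0.007,0],"dr":[0,0,0],"fingers":0.0}
    - {"dp":[0,-0.005,0],"dr":[0,0,0],"fingers":0.0}
    - {"dp":[-0.01,-0.02,0],"dr":[0,0,0],"fingers":0.0}
    - {"dp":[-0.06,-0.02,0],"dr":[0,0,0],"fingers":0.0}

```text
t: 9.8
tcp_pos: [0.3745, 0.0352, 0.0785]
eef_rot: [-0.511, -0.489, 0.516, -0.483]
ft_force: [0.6, 0.2, -0.1]
finger_gap: 0.0007
```

```bash
sed -i 's/\[-.0905,-.067,.018\]/[0,.085,.16]/' look.py; python3 look.py -.067 .03 .072
```

```text
t 9.8 cradle tcp [-0.1173 -0.0674  0.0785] F [ 0.6  0.2 -0.1]
dp [-0.0828  0.1163 -0.1524] dr [ 0.     -0.0001  0.0115]
tool axes in cradle
 [[-0.011  1.     0.   ]
 [ 0.     0.    -1.   ]
 [-1.    -0.011 -0.   ]]
bench scene cradle [ 0.0018 -0.0648  0.0211] yaw 0.0 865 0.0016
bench side cradle [ 0.0009 -0.0639  0.0227] yaw 0.006 1127 0.002
row scene cradle [ 0.0086 -0.0205  0.0212] yaw -0.002 800 0.0016
row side cradle [ 0.0076 -0.0179  0.0239] yaw 0.003 883 0.0023
ledge scene cradle [-0.001   0.0305  0.0707] yaw -0.002 748 0.001
ledge side cradle [-0.0025  0.0313  0.0723] yaw -0.001 350 0.0017
```

Tube 2 is centred at x ≈ +0.001. For the ledge tube I'll cage it loosely between the jaws, with the jaw axis turned across the tube. That way it rolls sideways under control and can't run away down the slope.

jog_arm:
  plan:
    - {"dp":[-0.04,0,0],"dr":[0.15,0,0],"fingers":0.07}
    - {"dp":[-0.08,0.015,-0.01],"dr":[0.31,0,0.002],"fingers":0.07}
    - {"dp":[-0.1,0.035,-0.03],"dr":[0.47,0,0.004],"fingers":0.07}
    - {"dp":[-0.1,0.055,-0.045],"dr":[0.63,0,0.006],"fingers":0.07}
    - {"dp":[-0.1,0.075,-0.06],"dr":[0.79,0,0.008],"fingers":0.07}
    - {"dp":[-0.1,0.095,-0.075],"dr":[0.95,0,0.01],"fingers":0.07}
    - {"dp":[-0.1,0.11,-0.09],"dr":[1.11,0,0.01],"fingers":0.07}
    - {"dp":[-0.1,0.116,-0.098],"dr":[1.27,0,0.01],"fingers":0.07}

```text
t: 10.9
tcp_pos: [0.5016, 0.1274, 0.184]
eef_rot: [0.706, 0.083, -0.698, 0.087]
ft_force: [0.1, 0.6, 0.4]
finger_gap: 0.0702
```

```bash
cat >> h.py <<'E'
def go2(o,c):
    """as go, but tool y along -cradle y (jaws across the tubes)"""
    T=Ro.from_quat(o["eef_rot"]).as_matrix(); t=np.array(o["tcp_pos"])
    x=np.array([0,0,-1.]); y=-C[:,1]; G=np.stack([x,y,np.cross(x,y)],1)
    print("t",o["t"],"cradle tcp",(C.T@(t-O)).round(4),"F",np.round(o["ft_force"],1),"gap",o["finger_gap"],"j",np.round(o["joint_positions"],2))
    print("dp",(T.T@(O+C@np.array(c)-t)).round(4),"dr",Ro.from_matrix(T.T@G).as_rotvec().round(4))
    print((C.T@T).round(3))
E
python3 -c "
from h import *; from workcell import *
go2(get_obs(),[-.001,.031,.14])"
```

```text
t 10.9 cradle tcp [0.0046 0.0317 0.184 ] F [0.1 0.6 0.4] gap 0.07024852822687845 j [ 0.23  0.25  1.75 -0.01  1.13  1.56]
dp [ 0.0439 -0.0013  0.0061] dr [ 0.2959 -0.0127 -0.0053]
[[ 0.013  0.292 -0.956]
 [-0.003 -0.957 -0.292]
 [-1.     0.007 -0.012]]
```

jog_arm:
  plan:
    - {"dp":[0,0,0.002],"dr":[0.15,-0.006,-0.003],"fingers":0.07}
    - {"dp":[0.01,-0.001,0.004],"dr":[0.296,-0.0127,-0.0053],"fingers":0.07}
    - {"dp":[0.03,-0.001,0.006],"dr":[0.296,-0.0127,-0.0053],"fingers":0.07}
    - {"dp":[0.05,-0.001,0.006],"dr":[0.296,-0.0127,-0.0053],"fingers":0.07}
    - {"dp":[0.07,-0.001,0.006],"dr":[0.296,-0.0127,-0.0053],"fingers":0.07}
    - {"dp":[0.07,-0.001,0.006],"dr":[0.296,-0.0127,-0.0053],"fingers":0.07}
    - {"dp":[0.07,-0.001,0.006],"dr":[0.296,-0.0127,-0.0053],"fingers":0.07}
    - {"dp":[0.07,-0.001,0.006],"dr":[0.296,-0.0127,-0.0053],"fingers":0.07}

```text
t: 11.9
tcp_pos: [0.497, 0.1268, 0.1148]
eef_rot: [0.708, -0.019, -0.706, -0.02]
ft_force: [0.2, 0.9, 0.1]
finger_gap: 0.0698
```

```bash
python3 -c "
from h import *; from workcell import *
go2(get_obs(),[-.001,.031,.056])
c=read_camera('side'); cv2.imwrite('pics/c3.png',cv2.resize(c['image'][130:290,190:410,::-1],None,fx=3,fy=3,interpolation=2))"
```

```text
t 11.9 cradle tcp [-0.      0.0309  0.1148] F [0.2 0.9 0.1] gap 0.06977030315634813 j [ 0.23  0.31  1.85 -0.    0.98  1.85]
dp [ 0.0588 -0.0001  0.0011] dr [-0.     -0.0019  0.0005]
[[ 0.002 -0.    -1.   ]
 [ 0.001 -1.     0.   ]
 [-1.    -0.001 -0.002]]
```

View pics/c3.png

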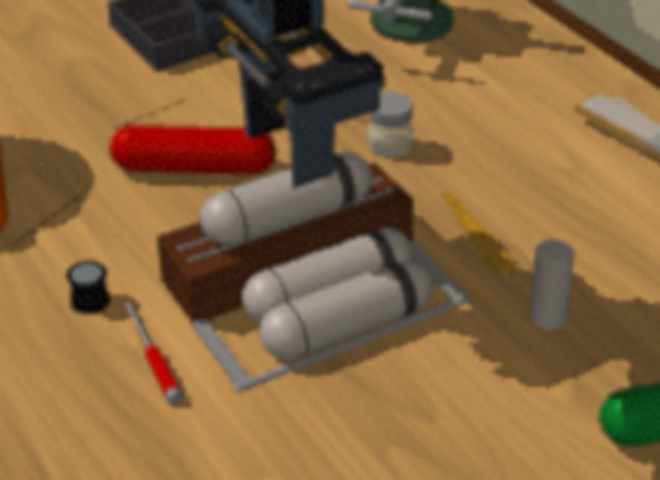

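The jaws straddle the ledge tube, with the near finger at (313,180) and the far one at (265,105). The two lower tubes lie parallel inside the lip. I'll descend and close to a loose cage.

jog_arm:
  plan:
    - {"dp":[0.02,0,0],"dr":[0,0,0],"fingers":0.07}
    - {"dp":[0.04,0,0],"dr":[0,0,0],"fingers":0.07}
    - {"dp":[0.05,0,0],"dr":[0,0,0],"fingers":0.07}
    - {"dp":[0.057,0,0],"dr":[0,0,0],"fingers":0.065}
    - {"dp":[0.057,0,0],"dr":[0,0,0],"fingers":0.06}
    - {"dp":[0.057,0,0],"dr":[0,0,0],"fingers":0.055}
    - {"dp":[0.057,0,0],"dr":[0,0,0],"fingers":0.05}
    - {"dp":[0.057,0,0],"dr":[0,0,0],"fingers":0.05}
  newtons: 5

```text
t: 12.95
tcp_pos: [0.4972, 0.1268, 0.0581]
eef_rot: [0.708, -0.019, -0.706, -0.02]
ft_force: [0.0, 0.3, 0.4]
finger_gap: 0.0501
```

```bash
python3 -c "
from h import *; from workcell import *
go2(get_obs(),[0,-.045,.056])"; python3 look.py -.067 .03 .072 | tail -2
```

```text
t 12.95 cradle tcp [0.0002 0.0309 0.0581] F [0.  0.3 0.4] gap 0.05009295880878833 j [ 0.23  0.38  1.92 -0.    0.84  1.85]
dp [0.002  0.0759 0.0002] dr [ 0.     -0.0023  0.0006]
[[ 0.002  0.    -1.   ]
 [ 0.001 -1.    -0.   ]
 [-1.    -0.001 -0.002]]
ledge scene cradle [-0.0009  0.0313  0.071 ] yaw -0.012 536 0.0013
ledge side cradle [-0.0014  0.0312  0.0722] yaw -0.003 588 0.0017
```

jog_arm:
  plan:
    - {"dp":[0,0.004,0],"dr":[0,0,0],"fingers":0.05}
    - {"dp":[0,0.008,0],"dr":[0,0,0],"fingers":0.05}
    - {"dp":[0,0.012,0],"dr":[0,0,0],"fingers":0.05}
    - {"dp":[0,0.016,0],"dr":[0,0,0],"fingers":0.05}
    - {"dp":[0,0.02,0],"dr":[0,0,0],"fingers":0.05}
    - {"dp":[0,0.025,0],"dr":[0,0,0],"fingers":0.05}
    - {"dp":[0,0.03,0],"dr":[0,0,0],"fingers":0.05}
    - {"dp":[0,0.035,0],"dr":[0,0,0],"fingers":0.05}

```text
t: 14.05
tcp_pos: [0.4951, 0.0915, 0.0579]
eef_rot: [0.708, -0.019, -0.706, -0.02]
ft_force: [-0.2, -1.0, -0.9]
finger_gap: 0.0499
```

```bash
python3 -c "
from h import *; from workcell import *
go2(get_obs(),[0,-.045,.056])"; python3 look.py -.067 -.003 .072 | grep -v tool
```

```text
t 14.05 cradle tcp [ 0.0001 -0.0045  0.0579] F [-0.2 -1.  -0.9] gap 0.049874955195083726 j [0.16 0.37 1.94 0.   0.83 1.79]
dp [0.0019 0.0405 0.0001] dr [ 0.     -0.002   0.0005]
[[ 0.002  0.    -1.   ]
 [ 0.    -1.    -0.   ]
 [-1.    -0.    -0.002]]
t 14.05 cradle tcp [ 0.0001 -0.0045  0.0579] F [-0.2 -1.  -0.9]
dp [-1.021e-01 -8.960e-02 -1.000e-04] dr [-1.5708e+00 -2.0000e-03 -1.2000e-03]
 [[ 0.002  0.    -1.   ]
 [ 0.    -1.    -0.   ]
 [-1.    -0.    -0.002]]
bench scene cradle [ 0.0018 -0.0647  0.021 ] yaw 0.002 863 0.0016
bench side cradle [ 0.0008 -0.0641  0.0226] yaw -0.001 1112 0.002
row scene cradle [ 0.009  -0.0211  0.0208] yaw 0.008 619 0.0013
row side cradle [ 0.0067 -0.0202  0.0224] yaw -0.017 674 0.002
ledge scene cradle [-0.0008 -0.0034  0.0702] yaw -0.019 553 0.0013
ledge side cradle [-0.0016 -0.0091  0.0695] yaw -0.005 610 0.0016
```

jog_arm:
  plan:
    - {"dp":[0,0.005,0],"dr":[0,0,0],"fingers":0.05}
    - {"dp":[0,0.01,0],"dr":[0,0,0],"fingers":0.05}
    - {"dp":[0,0.015,0],"dr":[0,0,0],"fingers":0.05}
    - {"dp":[0,0.02,0],"dr":[0,0,0],"fingers":0.05}
    - {"dp":[0,0.025,0],"dr":[0,0,0],"fingers":0.05}
    - {"dp":[0.001,0.03,0],"dr":[0,0,0],"fingers":0.05}
    - {"dp":[0.001,0.035,0],"dr":[0,0,0],"fingers":0.05}
    - {"dp":[0.001,0.04,0],"dr":[0,0,0],"fingers":0.05}

```text
t: 15.15
tcp_pos: [0.4928, 0.0507, 0.0569]
eef_rot: [0.707, -0.02, -0.706, -0.019]
ft_force: [-0.4, -0.7, 0.0]
finger_gap: 0.0498
```

```bash
python3 look.py -.067 -.044 .06 | grep -v tool
python3 -c "
from h import *; from workcell import *
c=read_camera('side'); cv2.imwrite('pics/c4.png',cv2.resize(c['image'][130:290,190:410,::-1],None,fx=3,fy=3,interpolation=2))"
```

```text
t 15.15 cradle tcp [ 0.     -0.0453  0.0569] F [-0.4 -0.7  0. ]
dp [-1.031e-01 -1.303e-01 -1.000e-04] dr [-1.571e+00 -1.100e-03 -1.700e-03]
 [[ 0.002 -0.    -1.   ]
 [-0.    -1.     0.   ]
 [-1.     0.    -0.002]]
bench scene cradle [ 0.0015 -0.0684  0.0208] yaw 0.001 656 0.0012
bench side cradle [ 0.0007 -0.0677  0.0221] yaw -0.002 1010 0.0017
row scene cradle [ 0.0092 -0.0127  0.0212] yaw -0.146 329 0.002
row side cradle [-0.0165 -0.0319  0.0324] yaw -0.322 177 0.0025
ledge scene cradle [-0.0008 -0.0442  0.058 ] yaw -0.014 597 0.0013
ledge side cradle [-0.0014 -0.044   0.0595] yaw 0.003 673 0.0018
```

View pics/c4.png

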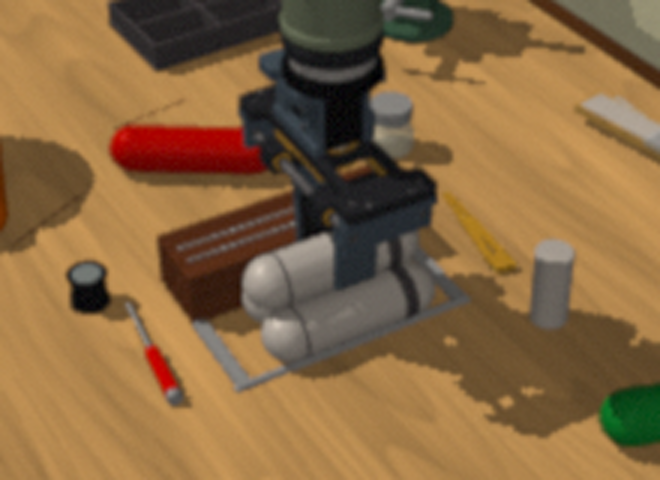

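The top tube has settled in the gap, from (275,285) to (410,245), at y ≈ -0.044 and z ≈ 0.059. I'll open the jaws and go up clear.

jog_arm:
  plan:
    - {"dp":[0,0,0],"dr":[0,0,0],"fingers":0.055}
    - {"dp":[0,0,0],"dr":[0,0,0],"fingers":0.062}
    - {"dp":[0,0,0],"dr":[0,0,0],"fingers":0.07}
    - {"dp":[0,0,0],"dr":[0,0,0],"fingers":0.07}
    - {"dp":[-0.02,0,0],"dr":[0,0,0],"fingers":0.07}
    - {"dp":[-0.05,0,0],"dr":[0,0,0],"fingers":0.07}
    - {"dp":[-0.1,0,0],"dr":[0,0,0],"fingers":0.07}
    - {"dp":[-0.15,0,0],"dr":[0,0,0],"fingers":0.07}

```text
t: 16.3
tcp_pos: [0.4923, 0.0509, 0.2083]
eef_rot: [0.707, -0.02, -0.706, -0.019]
ft_force: [1.4, 0.1, 0.1]
finger_gap: 0.0701
```

```bash
python3 look.py -.067 -.044 .06 | grep -v tool
python3 -c "
from h import *; from workcell import *
c=read_camera('side'); cv2.imwrite('pics/c5.png',cv2.resize(c['image'][130:290,190:410,::-1],None,fx=3,fy=3,interpolation=2))"
```

```text
t 16.3 cradle tcp [-0.0005 -0.0452  0.2083] F [1.4 0.1 0.1]
dp [ 0.0482 -0.1302 -0.0004] dr [-1.5713e+00 -8.0000e-04 -1.4000e-03]
 [[ 0.001 -0.    -1.   ]
 [-0.    -1.     0.   ]
 [-1.     0.    -0.001]]
bench scene cradle [ 0.0014 -0.0685  0.0208] yaw 0.002 700 0.0012
bench side cradle [ 0.0008 -0.0677  0.0223] yaw -0.004 1040 0.0017
row scene cradle [ 0.0087 -0.0152  0.0216] yaw -0.096 375 0.0023
row side cradle [-0.0258 -0.0133  0.0329] yaw 0.103 186 0.0023
ledge scene cradle [-0.0007 -0.045   0.0578] yaw -0.001 769 0.001
ledge side cradle [-0.0012 -0.0441  0.0593] yaw 0.004 1028 0.0016
```

View pics/c5.png

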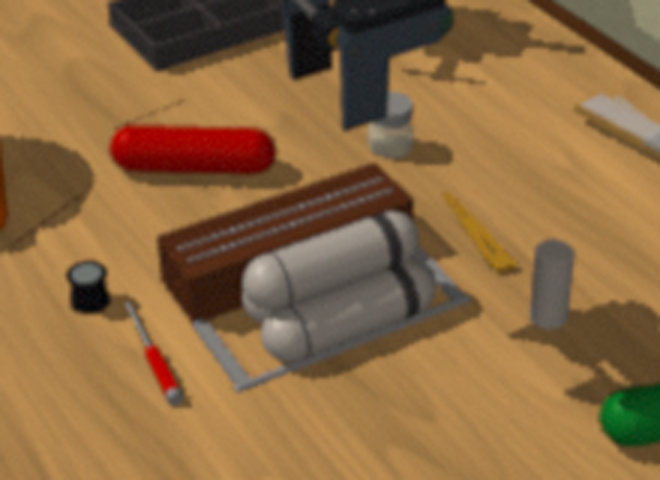

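The picture shows the finished pyramid: top tube at about (330,265), tube 2 at (350,310), nothing touching the gripper and the bystanders where they were. I'm handing it in.

```bash
python3 -c "
from workcell import *
import numpy as np
print(np.abs(get_obs()['qd']).max()); print(job_done())"
```

```text
0.07970431740636659
the job is handed in; nothing more can be done
None
```

The pyramid is built and handed in at 16.3 s on the robot clock, in the order asked. I rolled the loose tube over the lip with both fingers and nudged it along to centre it. I then eased the ledge tube off sideways, loosely caged between the jaws, until it settled in the gap.

**Last checks, in the cradle frame:**

| Tube | x (mm) | y (mm) | z (mm) | Yaw (rad) |
|---|---|---|---|---|
| Top | about -1 | -44 to -45 | 58–59 | 0.004 or less |
| Rolled-in | about +1 | -68 | 21–22 | 0.004 or less |

- **Contact:** the gripper ended about 15 cm above the bench, touching nothing. Wrist force readings at the end of each move never passed about 2 N.
- **Bystanders:** in the last side-camera picture they looked unmoved; I did not measure them again.
- **Row tube:** it is hidden under the top tube, so the final fits on it disagreed and can't be used. The last clear view had it about 8 mm off centre along x, where it started; I left it there. The top tube's height fits it still being in place.
- **At rest:** I did not wait an extra second to confirm it. The tube positions held steady between the last two looks, while the arm was still moving slightly (0.08 rad/s) at hand-in.

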